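# Find the loose bolt and hold its cap open

### The arm

A 6-joint arm with a two-finger parallel gripper is mounted at the origin on a cart in front of the work surface, level with it; the furniture and walls round the work are solid. World frame = base frame: x ahead of the robot, y to its left, z up, the work surface at z = 0. Lengths are in m, angles in degrees, forces in N, time in s.
With the tool pointing down it reaches from about 0.375 to 0.75 m from the base axis. Payload 9 kg.
Tool frame: the origin (TCP) lies midway between the tips of the shut fingers; the grasp point (between the pads) lies 19 mm behind it (manip.hold_point_z is the x of the grasp point in the tool frame, in m); x points along the fingers, y is the direction in which the jaws open and shut, and the axes are right-handed (so a half turn about x gives the same grasp; the last joint's range is limited). The gripper opens to 85 mm and grips with 20 to 120 N. Pads are 22 mm wide; open, the fingers measure 114 mm over their backs; the gripper's body (76 mm by 85 mm) begins 54 mm behind the grasp point. The pads swing forward as they close: fully open they stand 13 mm farther back than shut.
Start: joints at [-89.765, 5.964, 5.575, 89.605, 0, 77.527], TCP at [0.132, -0.585, 0.231] pointing down, gripper open.
Joint ranges: [-171.21, 171.21], [-48.23, 106.86], [-62.78, 66.21], [-105.2, 120.99], [-86.42, 89.51], [-180, 180]. Speed limits (degrees/s): [127.2, 127.2, 147.25, 180, 180, 180].

### API

Orientations are given as a 3x3 rotation matrix whose columns are the frame's x, y, z axes.
In Python, from workcell import telemetry, vision, manip gives the robot as it stands. The module is installed in compiled form; this text tells all that it offers.
- The arm moves only by the shell command python3 -m jog 'ROWS' [FORCE]. ROWS is JSON, a list of rows, each an object of numbers: "tx", "ty", "tz": the shift along the world's x, y, z in m; "spin": the turn about the world's z in degrees; "jaw": the gripper command: -1 is fully open, 1 is shut, values between are in proportion. A call has 1 to 12 rows; each row shifts and turns the commanded pose from where the row before left it; what a row does not reach is not made up. A row lasts 1/12 s, in which the tool goes at most 41.7 mm and 7.16 degrees, less where a joint would pass 70% of its speed; a pose out of reach is approached as far as the arm can. A call with a gripper value outside its range is refused whole. The fingers move at their own pace and stop on an object; FORCE is the grip in N (left out, the last holds). Time passes only in rows, so rows that do not move let the fingers close. It gives the time, the measured TCP pose, the force and the opening at its end, in the units of the state.
- telemetry.get_state(): the state, without advancing time (a new reading comes with each control period).
- vision.capture(name): name is "scene" or "top"; returns (picture, depth): 480x640x3 uint8, red, green, blue; 480x640 float32, m along the optical axis (not along the pixel's ray), 0 where there is no reading.
- vision.camera_model(name): a dict with "fx", "fy", "cx", "cy" (pixels), "cam_to_world" (4x4, takes a point from camera to world coordinates). Camera axes: x right, y down, z forward; pixel columns grow to the right and rows downward; lengths in m; the calibration is good to about 2 mm. A picture is of the moment at which its call begins. camera_model takes no time and is no camera call.
- manip.hand_in(): hands the job in, once; it reports no verdict.
The state is a dict: "time": time; "qpos": joint angles; "joint_vel": joint speeds; "tau": joint torques, N m; "position": TCP position; "tool_rot": TCP orientation; "contact_force": force on the tool from outside, world axes, zero at the start; "wrist_torque": the same for the moment, N m; "grip_width": opening from 0.0 (shut) to 1.0 (fully open).
Only numpy, scipy, OpenCV 4.12 (cv2) and the standard library are available. Lean on these libraries where they do the work, as an engineer would, in place of code of your own. Each camera call takes 0.05 s, during which the arm holds its last target.

### The job

Going from left to right as the robot sees them, tap each of the three bolt heads on the mounting plate, firmly enough to feel whether it gives: one is loose and sinks several millimetres, the other two are tight. Then lift the orange cap of the loose bolt's station to at least 45 degrees and finish while holding it there, still, so that a colleague can get at the lock screw under it. Leave the other two caps shut and everything round the plate where it stands.

Things in the scene. Friction and masses are not known exactly. Their poses are not given: they have to be found in the camera images.
- plate: Aluminium mounting plate, 150 (x) x 290 (y) x 12 mm, fixed to the worktop, carrying three identical grey stations side by side, 90 mm apart along its y. Each station has a round dark bolt head in front (-x, towards the robot) and an orange hinged cap behind it. Origin: centre of the plate's underside, on the worktop; x points to the back (hinge side), y to the left, z up. The plate is turned by up to 0.3 rad and shifted from start to start.
- bolt_p (a joint): travel of one of the three bolts, m: 0 at rest, grows as its head is pressed down. p, q and r say nothing about places or about which bolt is loose; stations change places from start to start. A tight bolt gives less than 1 mm and then is rigid; the loose bolt sinks 6 mm, needs about 1 N to start and 3 N at the bottom, and springs back.
- bolt_q (a joint): as bolt_p, another of the three bolts
- bolt_r (a joint): as bolt_p, the remaining bolt
- cap_p (a joint): opening angle, rad, of the cap on the same station as bolt_p: 0 shut, 1.4 fully open. Light closing spring and gravity shut it when let go; about 1 N at the tab lifts it.
- cap_q (a joint): as cap_p, the cap on the same station as bolt_q
- cap_r (a joint): as cap_p, the cap on the same station as bolt_r
- bolt_left (a point): centre of the top of the left (+y) station's bolt head at rest, a flat disc 25 mm across, 56 mm above the worktop. Fixed point: does not sink with the bolt. Axes as the plate's.
- tab_left (a point): centre of the black finger tab of the left (+y) station's cap while shut, 78 mm above the worktop: a round disc 18 mm in diameter and 16 mm thick, its axis along the plate's y, on a 12 mm square neck. Pinch its two flat ends along the plate's y, where it can pivot between the pads. The orange cap (72 x 56 mm) has its top 24 mm below this centre; nothing stands within 25 mm beside the tab. Fixed point: does not move with the cap.
- hinge_left (a point): middle of the hinge axis of the left (+y) station's cap, along the plate's y, at the back of the cap, 58 mm behind the tab and 48 mm above the worktop; the cap's front with the tab rises and swings back (+x of the plate) as it opens. Axes as the plate's.
- bolt_middle (a point): centre of the top of the middle station's bolt head at rest, a flat disc 25 mm across, 56 mm above the worktop. Fixed point: does not sink with the bolt. Axes as the plate's.
- tab_middle (a point): centre of the black finger tab of the middle station's cap while shut, 78 mm above the worktop: a round disc 18 mm in diameter and 16 mm thick, its axis along the plate's y, on a 12 mm square neck. Pinch its two flat ends along the plate's y, where it can pivot between the pads. The orange cap (72 x 56 mm) has its top 24 mm below this centre; nothing stands within 25 mm beside the tab. Fixed point: does not move with the cap.
- hinge_middle (a point): middle of the hinge axis of the middle station's cap, along the plate's y, at the back of the cap, 58 mm behind the tab and 48 mm above the worktop; the cap's front with the tab rises and swings back (+x of the plate) as it opens. Axes as the plate's.
- bolt_right (a point): centre of the top of the right (-y) station's bolt head at rest, a flat disc 25 mm across, 56 mm above the worktop. Fixed point: does not sink with the bolt. Axes as the plate's.
- tab_right (a point): centre of the black finger tab of the right (-y) station's cap while shut, 78 mm above the worktop: a round disc 18 mm in diameter and 16 mm thick, its axis along the plate's y, on a 12 mm square neck. Pinch its two flat ends along the plate's y, where it can pivot between the pads. The orange cap (72 x 56 mm) has its top 24 mm below this centre; nothing stands within 25 mm beside the tab. Fixed point: does not move with the cap.
- hinge_right (a point): middle of the hinge axis of the right (-y) station's cap, along the plate's y, at the back of the cap, 58 mm behind the tab and 48 mm above the worktop; the cap's front with the tab rises and swings back (+x of the plate) as it opens. Axes as the plate's.
- marker_red: red marker, 12 x 132 x 13 mm, loose, lying at the left; bystander. Origin: centre of its underside.
- petri_dish: petri dish, 61 mm across, 15 mm high, loose, at the right; bystander. Origin: centre of its underside.
- reagent_amber: amber reagent bottle with black cap, 42 mm across, 81 mm high, loose, at the right; bystander. Origin: centre of its underside.
- label_tape: roll of yellow tape, 62 x 64 x 19 mm, loose, at the left; bystander. Origin: centre of its underside.

How it is judged:
By the outcome, as a careful person would: the job done as asked, in the order asked, and still so for the second after the job is handed in, while the arm keeps its last pose, push and grip.
It also fails if it takes over 51 s, if anything falls off the work surface, if the arm or the gripper's body presses on something with over 40 N, if the wrist force passes 120 N, or if a joint passes its speed limit or range.

## Working session

There is one attempt and no reset: what is moved stays moved. The work goes in short steps, Python scripts to look and compute and a shell command to move; the robot and the scene stay as the last step left them, time stands still between calls to the robot, and variables do not carry over. Pictures are saved under pics/ and viewed, and the job is handed in when it is done.

```bash
mkdir -p pics; python3 - <<'E'
from workcell import telemetry, vision, manip
import cv2,numpy as np
print(telemetry.get_state(), manip.hold_point_z)
for n in("scene","top"):
    p,d=vision.capture(n); cv2.imwrite(f"pics/{n}0.png",p[:,:,::-1]); np.savez(f"{n}0.npz",p=p,d=d)
    m=vision.camera_model(n); print(n,m)
E
```

```text
{'time': 0.0, 'qpos': array([-8.97636149e+01,  5.99638027e+00,  5.52667649e+00,  8.96039295e+01,
       -7.71699561e-05,  7.75278781e+01]), 'joint_vel': array([-0.02807177,  0.01503939, -0.01510415, -0.08477697, -0.06274876,
        0.10227544]), 'tau': array([ 3.52776924e-04, -5.56930304e+01,  5.03648829e+01,  1.68845284e-02,
       -3.70199468e-04,  1.52469845e-06]), 'position': array([ 0.13201408, -0.58496147,  0.23054151]), 'tool_rot': array([[-6.64895492e-06,  2.19991042e-01, -9.75501892e-01],
       [ 1.28512607e-03, -9.75501085e-01, -2.19990869e-01],
       [-9.99999174e-01, -1.25510562e-03, -2.76230161e-04]]), 'contact_force': array([0.10837378, 0.35480867, 0.75261199]), 'wrist_torque': array([-0.01572881,  0.03507063, -0.00466413]), 'grip_width': 1.000075677022499} -0.0187
scene {'fx': 448.6757454763723, 'fy': 448.6757454763723, 'cx': 322.9346776800142, 'cy': 236.8655185511206, 'cam_to_world': array([[-0.90593215, -0.24559406,  0.34492099,  0.18592765],
       [-0.42340849,  0.51872501, -0.74273119,  0.65203139],
       [ 0.00349123, -0.81890654, -0.57391627,  0.67254244],
       [ 0.        ,  0.        ,  0.        ,  1.        ]])}
top {'fx': 459.0239854325861, 'fy': 459.0239854325861, 'cx': 322.97985982708315, 'cy': 245.75001161609225, 'cam_to_world': array([[-1.56241945e-02, -9.82893059e-01,  1.83513267e-01,
         3.06968507e-01],
       [-9.99876081e-01,  1.57122147e-02, -9.74488580e-04,
        -9.91768075e-02],
       [-1.92558179e-03, -1.83505751e-01, -9.83016750e-01,
         1.22095058e+00],
       [ 0.00000000e+00,  0.00000000e+00,  0.00000000e+00,
         1.00000000e+00]])}
```

View pics/scene0.png

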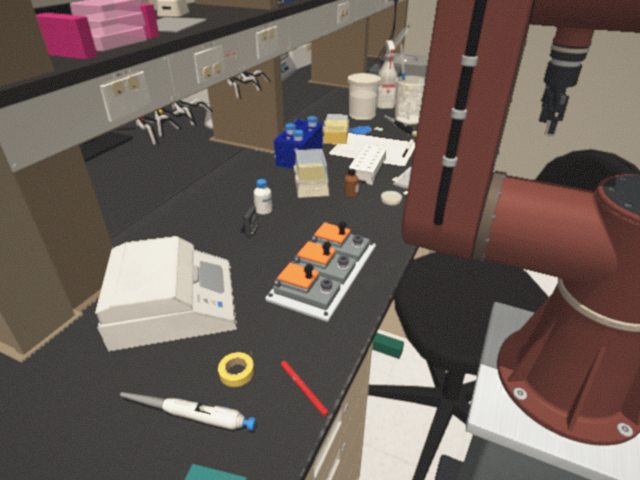

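View pics/top0.png

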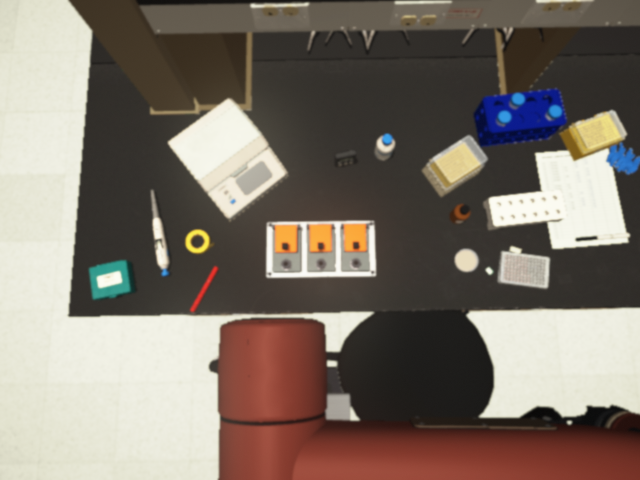

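The top view shows the plate at about (320,250) and almost square to the world. The caps are at (286,238), (320,238) and (355,237), with the tabs at about v=246 and the bolts at about v=264. The tape is at (198,240), the marker at (204,288), the bottle at (461,212) and the petri dish at (466,260). Next I'll measure positions.

```bash
cat > h.py <<'E'
import numpy as np,cv2
from workcell import vision
def ray(n,uv,z):
    m=vision.camera_model(n);T=m['cam_to_world']
    u,v=uv; d=T[:3,:3]@np.array([(u-m['cx'])/m['fx'],(v-m['cy'])/m['fy'],1]); o=T[:3,3]
    return o+d*(z-o[2])/d[2]
def blobs(mask,amin):
    n,l,s,c=cv2.connectedComponentsWithStats(mask.astype(np.uint8))
    return [(c[i],s[i]) for i in range(1,n) if s[i][4]>=amin]
E
python3 - <<'E'
from h import *
for n in("top","scene"):
    z=np.load(f"{n}0.npz");p=z['p'];hsv=cv2.cvtColor(p,cv2.COLOR_RGB2HSV)
    H,S,V=[hsv[...,i].astype(int) for i in range(3)]
    om=(H>5)&(H<17)&(S>170)&(V>150)
    for c,s in blobs(om,60): print(n,"orange",c,s,ray(n,c,.054))
    roi=(slice(215,285),slice(258,385)) if n=="top" else (slice(215,320),slice(260,380))
    m=np.zeros(om.shape,bool); m[roi]=(V[roi]<50)
    for c,s in blobs(m,6): print(n,"dark",c,s[:5],ray(n,c,.086),ray(n,c,.056))
    if n=="top":
        w=np.zeros(om.shape,np.uint8); w[roi]=((S[roi]<40)&(V[roi]>140))
        pts=np.argwhere(w)[:,::-1].astype(np.float32); r=cv2.minAreaRect(pts); print(r)
        for b in cv2.boxPoints(r): print(ray(n,b,.012))
        c=p[210:290,250:390]
    else: c=p[215:320,260:380]
    cv2.imwrite(f"pics/{n}crop.png",cv2.resize(c[:,:,::-1],None,fx=5.5,fy=5.5,interpolation=cv2.INTER_NEAREST))
E
```

```text
top orange [323.33333333 241.73170732] [311 225  20  27 123] [ 0.53539211 -0.1014146   0.054     ]
top orange [356.82666667 240.22      ] [344 225  22  26 150] [ 0.53799466 -0.1882684   0.054     ]
top orange [286.79761905 241.21428571] [275 226  22  26 168] [ 0.53827308 -0.00677159  0.054     ]
((320.3212890625, 248.66925048828125), (56.55928421020508, 109.42330169677734), 89.16968536376953)
[0.60279536 0.0549405  0.012     ]
[ 0.60243991 -0.24128847  0.012     ]
[ 0.44861721 -0.23787749  0.012     ]
[0.44899153 0.05162272 0.012     ]
scene orange [333.72077922 234.36363636] [315 224  35  19 154] [ 0.53852983 -0.16919424  0.054     ]
scene orange [317.68292683 254.86585366] [298 243  36  21 164] [ 0.53828268 -0.07879457  0.054     ]
scene orange [298.97938144 277.78865979] [278 264  40  24 194] [0.5395234  0.01059028 0.054     ]
scene dark [342.         226.85106383] [339 222   7  12  47] [ 0.51527104 -0.16344192  0.086     ] [ 0.53211603 -0.20515109  0.056     ]
scene dark [326.20930233 247.46511628] [324 243   6  11  43] [ 0.51468265 -0.07325766  0.086     ] [ 0.53149755 -0.11035416  0.056     ]
scene dark [308.30357143 270.75      ] [305 265   7  13  56] [0.51423053 0.01579412 0.086     ] [ 0.5310223  -0.01674763  0.056     ]
```

```bash
ls -la pics
```

```text
total 1180
drwxr-xr-x 2 agent agent   4096 Dec  6 15:52 .
drwxr-xr-x 3 agent agent   4096 Dec  6 15:52 ..
-rw-r--r-- 1 agent agent 516992 Dec  6 15:52 scene0.png
-rw-r--r-- 1 agent agent 206124 Dec  6 15:52 scenecrop.png
-rw-r--r-- 1 agent agent 324675 Dec  6 15:52 top0.png
-rw-r--r-- 1 agent agent 141798 Dec  6 15:52 topcrop.png
```

View pics/topcrop.png

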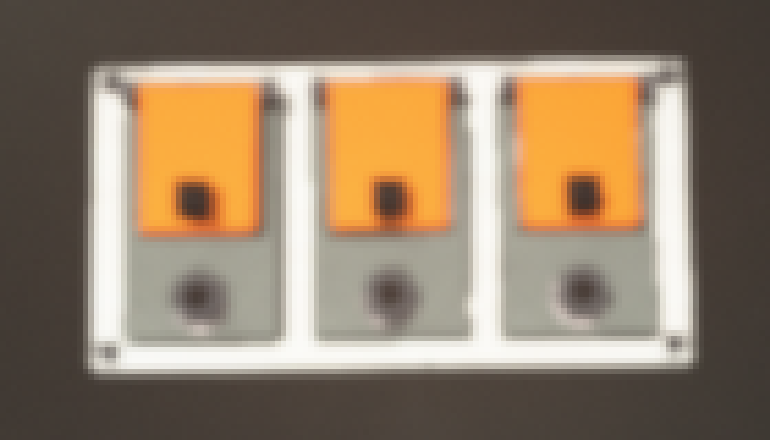

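View pics/scenecrop.png

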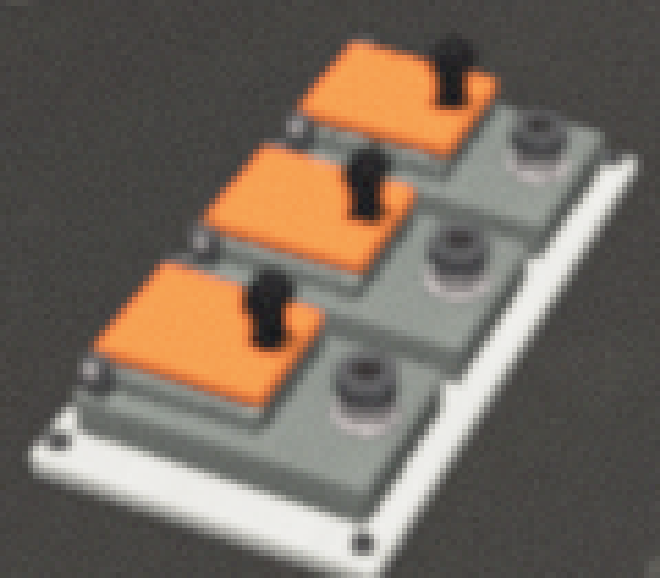

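```bash
python3 - <<'E'
from h import *
for c in [(195,201),(391,200),(584,196)]: print("tab top",ray("top",(c[0]/5.5+249.6,c[1]/5.5+209.6),.082))
for c in [(200,295),(392,293),(583,291)]: print("bolt top",ray("top",(c[0]/5.5+249.6,c[1]/5.5+209.6),.056))
for c in [(366,375),(459,243),(539,128)]: print("bolt scene",ray("scene",(c[0]/5.5+259.6,c[1]/5.5+214.6),.056))
for c in [(268,290),(367,165),(453,55)]: print("tab scene",ray("scene",(c[0]/5.5+259.6,c[1]/5.5+214.6),.078))
d=np.load("scene0.npz")['d'];print(d[270,308],d[283,326])
E
```

```text
tab top [ 0.52010691 -0.00457423  0.082     ]
tab top [ 0.51913601 -0.09452091  0.082     ]
tab top [ 0.51958745 -0.18311758  0.082     ]
bolt top [ 0.48036056 -0.00472495  0.056     ]
bolt top [ 0.47987833 -0.09423208  0.056     ]
bolt top [ 0.47940352 -0.18327299  0.056     ]
bolt scene [0.47962802 0.00269759 0.056     ]
bolt scene [ 0.47955255 -0.08768631  0.056     ]
bolt scene [ 0.4798789  -0.17748896  0.056     ]
tab scene [ 0.52373414 -0.0030403   0.078     ]
tab scene [ 0.52347561 -0.09315119  0.078     ]
tab scene [ 0.5236582  -0.18349246  0.078     ]
0.9342209 0.934941
```

```bash
python3 -m jog '[{"tx":0.0145,"ty":0.02425,"spin":6.97,"jaw":1},{"tx":0.0145,"ty":0.02425,"spin":6.97,"jaw":1},{"tx":0.0145,"ty":0.02425,"spin":6.97,"jaw":1},{"tx":0.0145,"ty":0.02425,"spin":6.97,"jaw":1},{"tx":0.0145,"ty":0.02425,"spin":6.97,"jaw":1},{"tx":0.0145,"ty":0.02425,"spin":6.97,"jaw":1},{"tx":0.0145,"ty":0.02425,"spin":6.97,"jaw":1},{"tx":0.0145,"ty":0.02425,"spin":6.97,"jaw":1},{"tx":0.0145,"ty":0.02425,"spin":6.97,"jaw":1},{"tx":0.0145,"ty":0.02425,"spin":6.97,"jaw":1},{"tx":0.0145,"ty":0.02425,"spin":6.97,"jaw":1},{"tx":0.0145,"ty":0.02425,"spin":6.97,"jaw":1}]' 40; python3 -c "
from workcell import telemetry as t
print(t.get_state()['qpos'])"
```

```text
[-8.97657249e+01  5.99433358e+00  5.53097371e+00  8.96028729e+01
  6.36311328e-04  7.75279201e+01]$[0]: bad value
```

```bash
python3 -m jog '[{"tx":0.0145,"ty":0.02425,"tz":0,"spin":6.97,"jaw":1},{"tx":0.0145,"ty":0.02425,"tz":0,"spin":6.97,"jaw":1},{"tx":0.0145,"ty":0.02425,"tz":0,"spin":6.97,"jaw":1},{"tx":0.0145,"ty":0.02425,"tz":0,"spin":6.97,"jaw":1},{"tx":0.0145,"ty":0.02425,"tz":0,"spin":6.97,"jaw":1},{"tx":0.0145,"ty":0.02425,"tz":0,"spin":6.97,"jaw":1},{"tx":0.0145,"ty":0.02425,"tz":0,"spin":6.97,"jaw":1},{"tx":0.0145,"ty":0.02425,"tz":0,"spin":6.97,"jaw":1},{"tx":0.0145,"ty":0.02425,"tz":0,"spin":6.97,"jaw":1},{"tx":0.0145,"ty":0.02425,"tz":0,"spin":6.97,"jaw":1},{"tx":0.0145,"ty":0.02425,"tz":0,"spin":6.97,"jaw":1},{"tx":0.0145,"ty":0.02425,"tz":0,"spin":6.97,"jaw":1}]' 40; python3 -c "
from workcell import telemetry as t
print(t.get_state()['qpos'])"
```

```text
time: 1.1
position: [0.3064, -0.293, 0.2311]
tool_rot: [[-0.0, 0.993, 0.116], [0.0, 0.116, -0.993], [-1.0, 0.0, -0.0]]
contact_force: [-0.3, 0.2, 1.3]
grip_width: -0.003
[-6.15243268e+01 -2.52831300e+01 -2.25231419e+01  9.27749470e+01
  6.16778265e-03  2.17985973e+01]
```

```bash
python3 -m jog '[{"tx":0.0145,"ty":0.0242,"tz":-0.005,"spin":6.94,"jaw":1},{"tx":0.0145,"ty":0.0242,"tz":-0.005,"spin":6.94,"jaw":1},{"tx":0.0145,"ty":0.0242,"tz":-0.01,"spin":6.94,"jaw":1},{"tx":0.0145,"ty":0.0242,"tz":-0.01,"spin":6.94,"jaw":1},{"tx":0.0145,"ty":0.0242,"tz":-0.01,"spin":6.94,"jaw":1},{"tx":0.0145,"ty":0.0242,"tz":-0.01,"spin":6.94,"jaw":1},{"tx":0.0145,"ty":0.0242,"tz":-0.01,"spin":6.94,"jaw":1},{"tx":0.0145,"ty":0.0242,"tz":-0.01,"spin":6.94,"jaw":1},{"tx":0.0145,"ty":0.0242,"tz":-0.01,"spin":6.94,"jaw":1},{"tx":0.0145,"ty":0.0242,"tz":-0.01,"spin":6.94,"jaw":1},{"tx":0.0145,"ty":0.0242,"tz":-0.01,"spin":6.94,"jaw":1},{"tx":0.0145,"ty":0.0242,"tz":-0.01,"spin":6.94,"jaw":1}]'; python3 -c "
from workcell import telemetry as t
print(t.get_state()['qpos'])"
```

```text
time: 2.1
position: [0.4803, -0.0024, 0.1206]
tool_rot: [[-0.0, 0.0, 1.0], [0.0, 1.0, -0.0], [-1.0, 0.0, -0.0]]
contact_force: [1.6, 0.2, 0.0]
grip_width: -0.001
[-1.59437981e+01 -1.48723573e+01 -2.57836312e+01  7.91012793e+01
  2.41993414e-03 -1.59242988e+01]
```

Now I'm above the left bolt. I'll descend to about 5 mm above it, then press in small steps.

```bash
python3 -m jog '[{"tx":0,"ty":0,"tz":-0.02,"spin":0,"jaw":1},{"tx":0,"ty":0,"tz":-0.02,"spin":0,"jaw":1},{"tx":0,"ty":0,"tz":-0.019,"spin":0,"jaw":1},{"tx":0,"ty":0,"tz":0,"spin":0,"jaw":1}]'; for i in 1 2; do python3 -m jog '[{"tx":0,"ty":0,"tz":-0.002,"spin":0,"jaw":1},{"tx":0,"ty":0,"tz":0,"spin":0,"jaw":1}]' | grep -E "posi|force"; done
```

```text
time: 2.43
position: [0.4773, -0.0029, 0.0583]
tool_rot: [[-0.006, 0.006, 1.0], [0.002, 1.0, -0.006], [-1.0, 0.002, -0.006]]
contact_force: [-1.0, 0.8, -1.4]
grip_width: -0.001
position: [0.4802, -0.0041, 0.061]
contact_force: [-0.8, 0.5, -0.1]
position: [0.4807, -0.0042, 0.0593]
contact_force: [-0.3, 0.2, 0.1]
```

```bash
python3 -c "
from workcell import vision
import cv2
p,d=vision.capture('scene');cv2.imwrite('pics/s1.png',cv2.resize(p[190:340,230:430,::-1],None,fx=4,fy=4))"
```

```text
(no output)
```

View pics/s1.png

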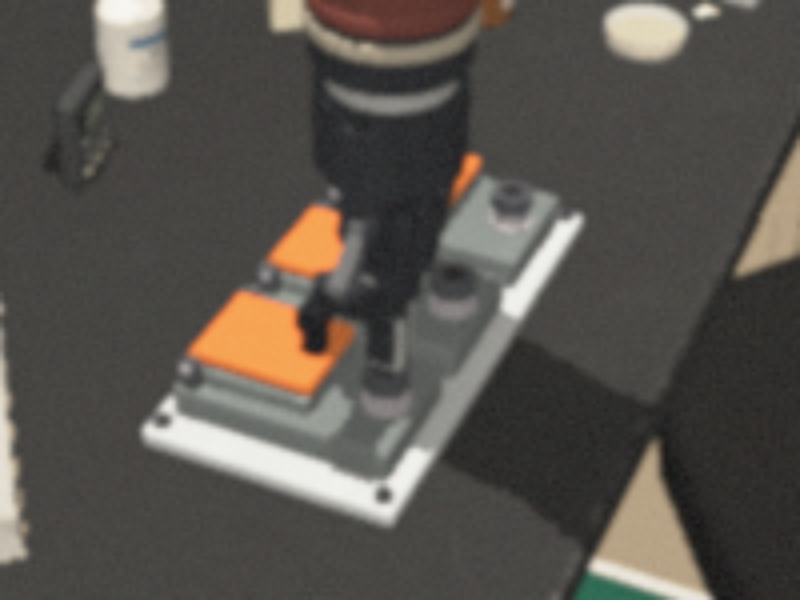

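The picture shows the shut fingertips directly over the left bolt head, at about (385,385) in the crop, and clear of the tab. Now I'll press gently.

```bash
for i in 1 2 3 4 5; do python3 -m jog '[{"tx":0,"ty":0,"tz":-0.0005,"spin":0,"jaw":1},{"tx":0,"ty":0,"tz":-0.0005,"spin":0,"jaw":1}]' | grep -E "posi|force"; done
```

```text
position: [0.4803, -0.0041, 0.0578]
contact_force: [-0.3, 0.4, 0.0]
position: [0.48, -0.0039, 0.0564]
contact_force: [-1.4, -0.8, -0.4]
position: [0.48, -0.0039, 0.0554]
contact_force: [-1.9, 0.6, 2.1]
position: [0.4801, -0.004, 0.055]
contact_force: [-4.8, 1.1, 12.0]
position: [0.4801, -0.004, 0.0548]
contact_force: [-8.7, 1.2, 19.5]
```

The left bolt is tight: 19.5 N with no more than about 1 mm of give. On to the middle one.

```bash
python3 -m jog '[{"tx":0,"ty":0,"tz":0.01,"spin":0,"jaw":1},{"tx":0,"ty":0,"tz":0.012,"spin":0,"jaw":1},{"tx":0,"ty":-0.01,"tz":0,"spin":0,"jaw":1},{"tx":0,"ty":-0.02,"tz":0,"spin":0,"jaw":1},{"tx":0,"ty":-0.02,"tz":0,"spin":0,"jaw":1},{"tx":0,"ty":-0.02,"tz":0,"spin":0,"jaw":1},{"tx":0,"ty":-0.02,"tz":0,"spin":0,"jaw":1},{"tx":0,"ty":0,"tz":-0.005,"spin":0,"jaw":1},{"tx":0,"ty":0,"tz":-0.005,"spin":0,"jaw":1},{"tx":0,"ty":0,"tz":-0.005,"spin":0,"jaw":1},{"tx":0,"ty":0,"tz":-0.002,"spin":0,"jaw":1},{"tx":0,"ty":0,"tz":0,"spin":0,"jaw":1}]'; for i in 1 2 3 4 5; do python3 -m jog '[{"tx":0,"ty":0,"tz":-0.0005,"spin":0,"jaw":1},{"tx":0,"ty":0,"tz":-0.0005,"spin":0,"jaw":1}]' | grep -E "posi|force"; done
```

```text
time: 4.65
position: [0.4794, -0.0931, 0.0574]
tool_rot: [[-0.001, 0.006, 1.0], [0.001, 1.0, -0.006], [-1.0, 0.001, -0.001]]
contact_force: [0.1, -0.5, 0.0]
grip_width: -0.0
position: [0.4801, -0.0936, 0.0575]
contact_force: [-0.9, -0.3, -0.0]
position: [0.4801, -0.0938, 0.0565]
contact_force: [-0.6, 0.7, -0.6]
position: [0.4801, -0.0939, 0.0554]
contact_force: [-0.5, 0.1, 0.8]
position: [0.4801, -0.0939, 0.0544]
contact_force: [0.7, 0.3, 1.0]
position: [0.4801, -0.0939, 0.0534]
contact_force: [0.4, 1.3, 1.1]
```

The middle bolt seems to be giving. I'll keep going until it bottoms.

```bash
for i in 1 2 3 4 5; do python3 -m jog '[{"tx":0,"ty":0,"tz":-0.0005,"spin":0,"jaw":1},{"tx":0,"ty":0,"tz":-0.0005,"spin":0,"jaw":1}]' | grep -E "posi|force"; done
```

```text
position: [0.4801, -0.0939, 0.0524]
contact_force: [0.7, 0.8, 2.8]
position: [0.4801, -0.0939, 0.0514]
contact_force: [1.1, 1.0, 1.2]
position: [0.4801, -0.0939, 0.0504]
contact_force: [1.6, 1.8, 2.5]
position: [0.4801, -0.094, 0.0498]
contact_force: [-2.1, 3.6, 11.1]
position: [0.4802, -0.094, 0.0496]
contact_force: [-5.0, 3.8, 17.9]
```

The middle bolt is loose: it sank about 6 mm at 1–3 N, then bottomed at 18 N. Now the right one.

```bash
python3 -m jog '[{"tx":0,"ty":0,"tz":0.013,"spin":0,"jaw":1},{"tx":0,"ty":0,"tz":0.014,"spin":0,"jaw":1},{"tx":0,"ty":-0.01,"tz":0,"spin":0,"jaw":1},{"tx":0,"ty":-0.02,"tz":0,"spin":0,"jaw":1},{"tx":0,"ty":-0.02,"tz":0,"spin":0,"jaw":1},{"tx":0,"ty":-0.02,"tz":0,"spin":0,"jaw":1},{"tx":0,"ty":-0.02,"tz":0,"spin":0,"jaw":1},{"tx":0,"ty":0,"tz":-0.005,"spin":0,"jaw":1},{"tx":0,"ty":0,"tz":-0.005,"spin":0,"jaw":1},{"tx":0,"ty":0,"tz":-0.005,"spin":0,"jaw":1},{"tx":0,"ty":0,"tz":-0.002,"spin":0,"jaw":1},{"tx":0,"ty":0,"tz":0,"spin":0,"jaw":1}]'; for i in 1 2 3 4 5; do python3 -m jog '[{"tx":0,"ty":0,"tz":-0.0005,"spin":0,"jaw":1},{"tx":0,"ty":0,"tz":-0.0005,"spin":0,"jaw":1}]' | grep -E "posi|force"; done
```

```text
time: 7.32
position: [0.4794, -0.1829, 0.0572]
tool_rot: [[-0.001, 0.006, 1.0], [0.001, 1.0, -0.006], [-1.0, 0.001, -0.001]]
contact_force: [0.6, 0.3, 0.5]
grip_width: -0.003
position: [0.4802, -0.1836, 0.0575]
contact_force: [-0.3, -0.0, 0.1]
position: [0.4802, -0.1839, 0.0566]
contact_force: [0.0, 0.2, 0.2]
position: [0.4802, -0.1839, 0.0555]
contact_force: [0.7, 0.2, 2.2]
position: [0.4802, -0.184, 0.055]
contact_force: [-3.5, 2.2, 11.6]
position: [0.4802, -0.184, 0.0548]
contact_force: [-5.9, 4.2, 18.5]
```

The right bolt is tight (18.5 N at about 1 mm), so the loose one is the middle. Next I'll go over the middle tab with the jaws partly open.

```bash
python3 -m jog '[{"tx":0,"ty":0,"tz":0.02,"spin":0,"jaw":1},{"tx":0,"ty":0,"tz":0.025,"spin":0,"jaw":1},{"tx":0,"ty":0,"tz":0.02,"spin":0,"jaw":0},{"tx":0.007,"ty":0.015,"tz":0,"spin":0,"jaw":0},{"tx":0.007,"ty":0.015,"tz":0,"spin":0,"jaw":0},{"tx":0.007,"ty":0.015,"tz":0,"spin":0,"jaw":0},{"tx":0.007,"ty":0.015,"tz":0,"spin":0,"jaw":0},{"tx":0.007,"ty":0.015,"tz":0,"spin":0,"jaw":0},{"tx":0.007,"ty":0.0155,"tz":0,"spin":0,"jaw":0},{"tx":0,"ty":0,"tz":0,"spin":0,"jaw":0},{"tx":0,"ty":0,"tz":0,"spin":0,"jaw":0},{"tx":0,"ty":0,"tz":0,"spin":0,"jaw":0}]'
python3 -c "
from workcell import vision
import cv2
p,d=vision.capture('scene');cv2.imwrite('pics/s2.png',cv2.resize(p[170:320,230:430,::-1],None,fx=4,fy=4))"
```

```text
time: 9.15
position: [0.5218, -0.0938, 0.1182]
tool_rot: [[-0.0, 0.006, 1.0], [-0.0, 1.0, -0.006], [-1.0, -0.0, -0.0]]
contact_force: [0.6, 0.1, -0.4]
grip_width: 0.494
```

View pics/s2.png

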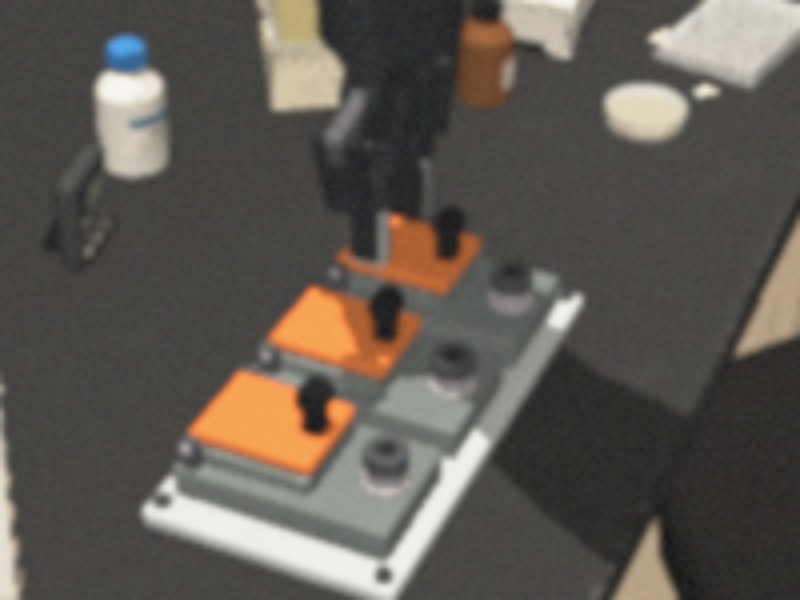

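The open fingers straddle a line just above the middle tab at crop (387,310), and all three caps are shut. Descending, then closing.

```bash
python3 -m jog '[{"tx":0,"ty":0,"tz":-0.01,"spin":0,"jaw":0},{"tx":0,"ty":0,"tz":-0.01,"spin":0,"jaw":0},{"tx":0,"ty":0,"tz":-0.01,"spin":0,"jaw":0},{"tx":0,"ty":0,"tz":-0.01,"spin":0,"jaw":0},{"tx":0,"ty":0,"tz":-0.007,"spin":0,"jaw":0},{"tx":0,"ty":0,"tz":-0.005,"spin":0,"jaw":0},{"tx":0,"ty":0,"tz":-0.003,"spin":0,"jaw":0},{"tx":0,"ty":0,"tz":-0.001,"spin":0,"jaw":0},{"tx":0,"ty":0,"tz":0,"spin":0,"jaw":0}]'
python3 -c "
from workcell import vision
import cv2
p,d=vision.capture('scene');cv2.imwrite('pics/s3.png',cv2.resize(p[170:320,230:430,::-1],None,fx=4,fy=4))"
```

```text
time: 9.95
position: [0.522, -0.0934, 0.0623]
tool_rot: [[0.0, 0.007, 1.0], [0.0, 1.0, -0.007], [-1.0, 0.0, 0.0]]
contact_force: [-0.0, 0.4, 0.8]
grip_width: 0.501
```

View pics/s3.png

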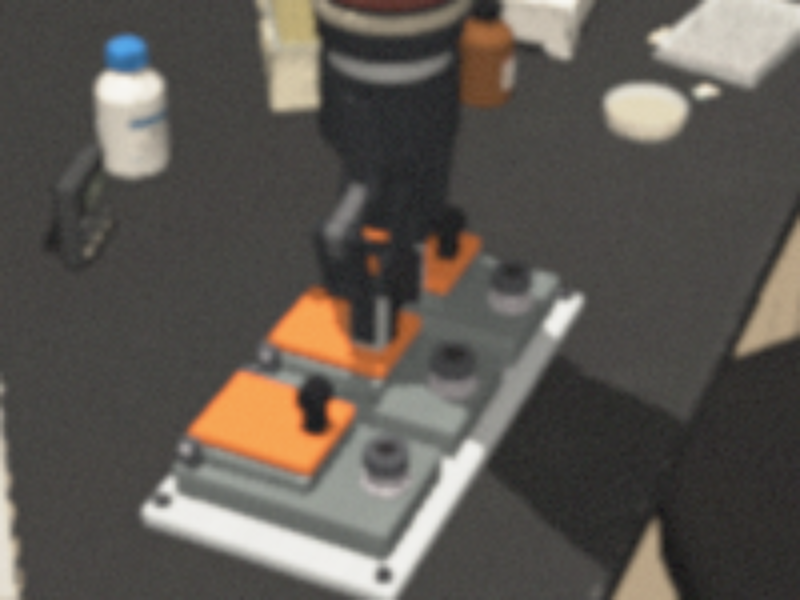

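The fingers are on both sides of the middle tab, which is hidden behind the left finger at (372,320). Closing the grip.

```bash
python3 -m jog '[{"tx":0,"ty":0,"tz":0,"spin":0,"jaw":1},{"tx":0,"ty":0,"tz":0,"spin":0,"jaw":1},{"tx":0,"ty":0,"tz":0,"spin":0,"jaw":1},{"tx":0,"ty":0,"tz":0,"spin":0,"jaw":1},{"tx":0,"ty":0,"tz":0,"spin":0,"jaw":1},{"tx":0,"ty":0,"tz":0,"spin":0,"jaw":1}]' 40
python3 - <<'E'
import numpy as np
r=np.hypot(.058,.030);a=np.arctan2(.030,-.058);p0=np.array([-.058,.03]);prev=p0
for t in range(5,66,5):
    q=r*np.array([np.cos(a-np.radians(t)),np.sin(a-np.radians(t))]);print(t,np.round((q-prev)*1000,1),np.round((q-p0)*1000,1));prev=q
E
```

```text
time: 10.5
position: [0.522, -0.0914, 0.0626]
tool_rot: [[0.0, 0.005, 1.0], [0.004, 1.0, -0.005], [-1.0, 0.004, 0.0]]
contact_force: [-1.3, 10.8, 4.0]
grip_width: 0.177
5 [2.8 4.9] [2.8 4.9]
10 [3.3 4.7] [6.1 9.6]
15 [3.7 4.4] [ 9.7 14. ]
20 [4. 4.] [13.8 18. ]
25 [4.4 3.7] [18.1 21.7]
30 [4.7 3.3] [22.8 25. ]
35 [4.9 2.9] [27.7 27.8]
40 [5.2 2.4] [32.9 30.3]
45 [5.3 2. ] [38.2 32.2]
50 [5.5 1.5] [43.7 33.7]
55 [5.6 1. ] [49.3 34.7]
60 [5.7 0.5] [55.  35.2]
65 [5.7 0. ] [60.7 35.2]
```

Gripped at 15 mm, which matches the tab. A side load of 11 N shows the tab is about 2 mm further to +y, so I'll relieve that and then follow the arc.

```bash
python3 -m jog '[{"tx":0,"ty":0.001,"tz":0,"spin":0,"jaw":1},{"tx":0,"ty":0.001,"tz":0,"spin":0,"jaw":1},{"tx":0.0014,"ty":0,"tz":0.0025,"spin":0,"jaw":1},{"tx":0.0014,"ty":0,"tz":0.0024,"spin":0,"jaw":1},{"tx":0.0016,"ty":0,"tz":0.0024,"spin":0,"jaw":1},{"tx":0.0017,"ty":0,"tz":0.0023,"spin":0,"jaw":1},{"tx":0.0018,"ty":0,"tz":0.0022,"spin":0,"jaw":1},{"tx":0.0019,"ty":0,"tz":0.0022,"spin":0,"jaw":1},{"tx":0.002,"ty":0,"tz":0.002,"spin":0,"jaw":1},{"tx":0.002,"ty":0,"tz":0.002,"spin":0,"jaw":1}]'
```

```text
time: 11.33
position: [0.5358, -0.0912, 0.0803]
tool_rot: [[-0.001, 0.006, 1.0], [0.001, 1.0, -0.006], [-1.0, 0.001, -0.001]]
contact_force: [-0.5, 2.5, -9.1]
grip_width: 0.179
```

```bash
python3 -m jog '[{"tx":0.0022,"ty":0,"tz":0.0018,"spin":0,"jaw":1},{"tx":0.0022,"ty":0,"tz":0.0018,"spin":0,"jaw":1},{"tx":0.0023,"ty":0,"tz":0.0017,"spin":0,"jaw":1},{"tx":0.0024,"ty":0,"tz":0.0016,"spin":0,"jaw":1},{"tx":0.0024,"ty":0,"tz":0.0015,"spin":0,"jaw":1},{"tx":0.0025,"ty":0,"tz":0.0014,"spin":0,"jaw":1},{"tx":0,"ty":0,"tz":0,"spin":0,"jaw":1}]'
python3 -c "
from workcell import vision
import cv2
p,d=vision.capture('scene');cv2.imwrite('pics/s4.png',cv2.resize(p[170:320,230:430,::-1],None,fx=4,fy=4))"
```

```text
time: 11.92
position: [0.5503, -0.0913, 0.0904]
tool_rot: [[0.0, 0.006, 1.0], [0.0, 1.0, -0.006], [-1.0, 0.0, 0.0]]
contact_force: [-3.1, 3.8, -6.2]
grip_width: 0.177
```

View pics/s4.png

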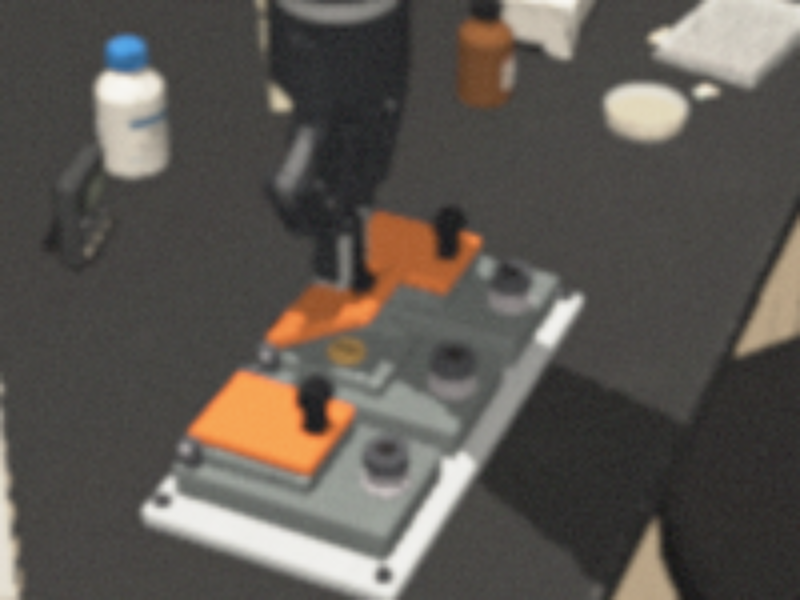

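The middle cap is rising with the tab (held at about (350,280)), and the lock screw shows at (347,350). The other caps are shut. Continuing along the arc to about 60°.

```bash
python3 -m jog '[{"tx":0.0026,"ty":0,"tz":0.0012,"spin":0,"jaw":1},{"tx":0.0026,"ty":0,"tz":0.0012,"spin":0,"jaw":1},{"tx":0.0026,"ty":0,"tz":0.001,"spin":0,"jaw":1},{"tx":0.0027,"ty":0,"tz":0.001,"spin":0,"jaw":1},{"tx":0.0027,"ty":0,"tz":0.0008,"spin":0,"jaw":1},{"tx":0.0028,"ty":0,"tz":0.0007,"spin":0,"jaw":1},{"tx":0.0028,"ty":0,"tz":0.0005,"spin":0,"jaw":1},{"tx":0.0028,"ty":0,"tz":0.0005,"spin":0,"jaw":1},{"tx":0.0028,"ty":0,"tz":0.0003,"spin":0,"jaw":1},{"tx":0.0028,"ty":0,"tz":0.0002,"spin":0,"jaw":1}]'
python3 -m jog '[{"tx":0,"ty":0,"tz":0,"spin":0,"jaw":1},{"tx":0,"ty":0,"tz":0,"spin":0,"jaw":1},{"tx":0,"ty":0,"tz":0,"spin":0,"jaw":1},{"tx":0,"ty":0,"tz":0,"spin":0,"jaw":1},{"tx":0,"ty":0,"tz":0,"spin":0,"jaw":1},{"tx":0,"ty":0,"tz":0,"spin":0,"jaw":1}]'
python3 -c "
from workcell import vision
import cv2
p,d=vision.capture('scene');cv2.imwrite('pics/s5.png',cv2.resize(p[170:320,230:430,::-1],None,fx=4,fy=4))
p,d=vision.capture('top');cv2.imwrite('pics/t5.png',p[:,:,::-1])"
```

```text
time: 12.8
position: [0.5771, -0.0914, 0.0981]
tool_rot: [[-0.0, 0.006, 1.0], [0.0, 1.0, -0.006], [-1.0, 0.0, -0.0]]
contact_force: [-6.4, 3.7, -0.9]
grip_width: 0.18
time: 13.3
position: [0.5772, -0.0914, 0.0981]
tool_rot: [[0.0, 0.006, 1.0], [0.0, 1.0, -0.006], [-1.0, 0.0, 0.0]]
contact_force: [-5.3, 3.8, -2.1]
grip_width: 0.179
```

View pics/s5.png

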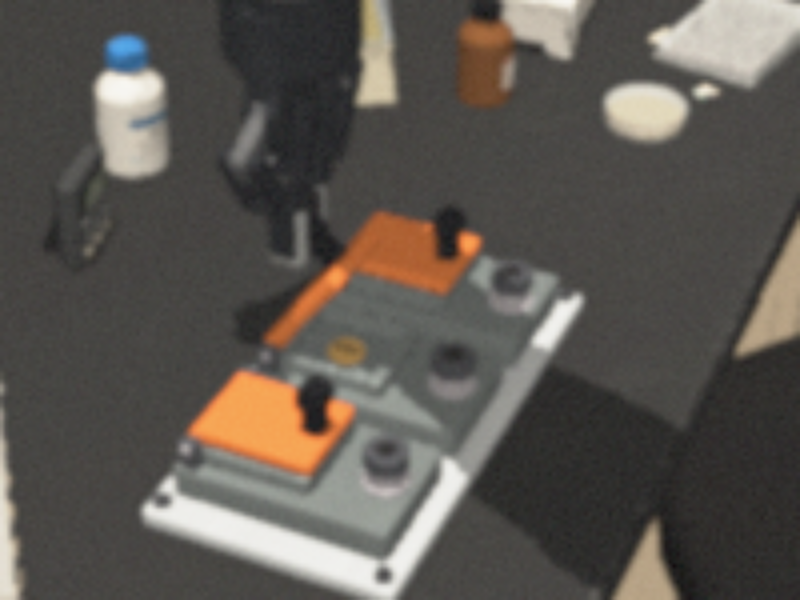

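View pics/t5.png

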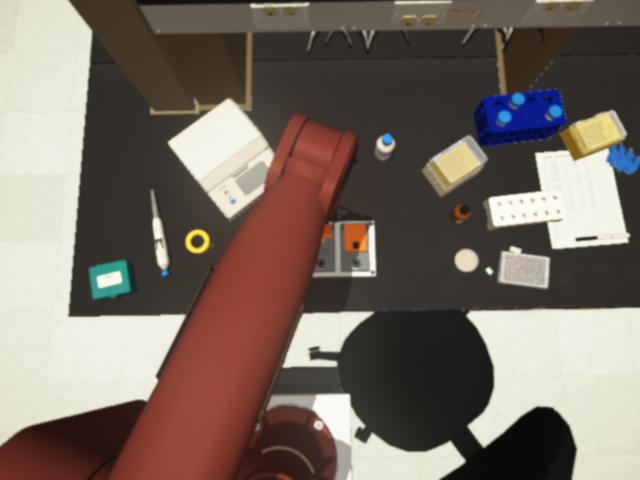

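The middle cap stands steep with its tab still pinched at about (300,245), and the left and right caps are shut. The tape, bottle and dish haven't moved. The arm hides the marker in the top view, so I'll check it in the scene view, along with whether the arm is still.

```bash
python3 - <<'E'
from h import *
from workcell import telemetry
p,d=vision.capture('scene'); a=np.load('scene0.npz')['p']
for im in (a,p):
    hsv=cv2.cvtColor(im,cv2.COLOR_RGB2HSV);H,S,V=[hsv[...,i].astype(int) for i in range(3)]
    m=np.zeros(H.shape,bool);s=(slice(340,430),slice(200,340))
    m[s]=(S[s]>150)&(V[s]>80); print([(np.round(c,1),x[4]) for c,x in blobs(m,40)])
s=telemetry.get_state();print(s['time'],s['position'],np.abs(s['joint_vel']).max(),s['contact_force'],s['grip_width'])
E
```

```text
[(array([304.6, 388.5]), np.int32(447)), (array([237.5, 379.5]), np.int32(185)), (array([249.6, 423.1]), np.int32(89))]
[(array([304.7, 388.6]), np.int32(456)), (array([237.4, 379.6]), np.int32(178)), (array([249.7, 423.2]), np.int32(90))]
13.45 [ 0.57719607 -0.09139027  0.09813376] 0.08757099546252765 [-5.57526196  3.97700724 -2.20860071] 0.17193139895026685
```

```bash
python3 -c "
from workcell import manip
print(manip.hand_in())"
```

```text
the job is handed in; nothing more can be done
None
```

The middle bolt is the loose one. I lifted its cap to about 60° and handed the job in at 13.5 s with the gripper holding it there.

- **Taps, left to right:** the left bolt stopped within about 1 mm at 19.5 N, so it is tight. The middle bolt sank about 6 mm at 1–3 N, then bottomed at 18 N. The right bolt stopped within about 1 mm at 18.5 N, so it is tight.
- **Cap angle:** I worked the 60° out from how far the tab moved (55 mm back, 35 mm up) and did not measure it directly. The pictures agree: the cap stands steep and the lock screw is in view.
- **Last checks:** the arm was still, with a steady load of about 7 N, and the grip was still the tab's width. The other two caps were shut. The marker and tape were within 0.2 pixel of their starting places, and by eye the bottle and petri dish had not moved.
- **One disagreement:** the tab was about 2 mm further left than I had measured. This caused an 11 N side load on gripping, which I eased to about 3 N before lifting.

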